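Wedge the bin tight in its cupboard frame

ROBOT

A 7-joint arm with a two-finger parallel gripper is mounted at the origin on the work surface. World frame = base frame: x ahead of the robot, y to its left, z up, the work surface at z = 0. Lengths are in m, angles in degrees, forces in N, time in s.
With the tool pointing down it reaches from about 0.425 to 0.875 m from the base axis. Payload 4.7 kg.
Tool frame: the origin (TCP) lies midway between the tips of the shut fingers; the grasp point (between the pads) lies env.grip_point_offset behind it (env.grip_point_offset is the distance from the TCP to the grasp point, in m); z points along the fingers, y is the line along which they close (so a half turn about z gives the same grasp; the last joint's range is limited). The gripper opens to 87 mm and grips with 3 to 60 N. Pads are 19 mm wide; open, the fingers measure 117 mm over their backs; the gripper's body (75 mm by 190 mm) begins 51 mm behind the grasp point.
Start: joints at [71.74, 18.392, -4.016, 83.108, 1.295, 78.541, -3.26], TCP at [0.212, -0.614, 0.223] pointing down, gripper open.
Joint ranges: [-163.93, 163.93], [-17.29, 119.83], [-79.2, 71.16], [3.27, 140.29], [-89.18, 269.18], [5.43, 117.66], [-154.24, 154.24]. Speed limits (degrees/s): [147.25, 147.25, 180, 180, 180, 180, 180].

INTERFACE

Orientations are given as [roll, pitch, yaw] about the fixed x, y, z axes, in that order (R = Rz(yaw) Ry(pitch) Rx(roll)).
In Python, from cell import env gives the robot as it stands.
- The arm moves only by the shell command python3 -m creep 'ROWS' [FORCE]. ROWS is a JSON object of lists of equal length, an entry for each row: "translation": the shift along the tool's x, y, z in units of 0.08 m (1.0 is 0.08 m), a list of three; "turn": the turn, a rotation vector about the tool's x, y, z in units of 180 degrees (1.0 is 180 degrees), a list of three; "grip": the opening, from 0 (shut) to 1 (fully open). In form: {"translation": [[x, y, z], ...], "turn": [[ax, ay, az], ...], "grip": [grip, ...]}. A call has 1 to 5 rows; each row shifts and turns the commanded pose from where the row before left it, along the tool's axes as they then stand; what a row does not reach is not made up. A row lasts 1/8 s, in which the tool goes at most 62.5 mm and 10.7 degrees, less where a joint would pass 70% of its speed; a pose out of reach is approached as far as the arm can. A call with a number of a shift or a turn outside -1 to 1 is refused whole. A call with a gripper value outside its range is refused whole. The fingers move at their own pace and stop on an object; FORCE is the grip in N (left out, the last holds). Time passes only in rows, so rows that do not move let the fingers close. It gives the time, the measured TCP pose, the force, the opening and the grip force at its end, in the units of the state.
- env.get_obs(): the state, without advancing time (a new reading comes with each control period).
- env.read_camera(name): name is "scene" or "top"; returns a dict with "frame" (420x560x3 uint8, red, green, blue), "z_map" (420x560 float32, m along the optical axis (not along the pixel's ray), 0 where there is no reading), "K" (3x3 intrinsics, pixels), "rvec" (rotation vector, rad) and "tvec" (3), from world to camera coordinates, as OpenCV has them. Camera axes: x right, y down, z forward; pixel columns grow to the right and rows downward; lengths in m; the calibration is good to about 2 mm. A picture is of the moment at which its call begins.
- env.sign_off(): hands the job in; it is judged then, once.
The state is a dict: "time_s": time; "qpos": joint angles; "joint_velocities": joint speeds; "effort": joint torques, N m; "tool_pos": TCP position; "tool_rot": TCP orientation; "force": force on the tool from outside, world axes, zero at the start; "wrist_torque": the same for the moment, N m; "grip_width": finger opening in m; "grasp_force": force on a finger pad.
Only numpy, scipy, OpenCV 4.12 (cv2) and the standard library are available. Lean on these libraries where they do the work, as an engineer would, in place of code of your own. Each camera call takes 0.05 s, during which the arm holds its last target. There are 200 camera calls.

TASK

The bin is loose in its wooden frame. Pick up the hammer by its handle and drive the wooden wedge along its slot with at least two separate taps, drawing the hammer clear in between, firmly but never with a hard blow, until a last firm tap no longer moves it: the bin is then against the far rail and the wedge stays jammed tight. Then lay the hammer flat on the black base, off the wedge, and let go; touch the wedge only with the hammer, do not touch the bin, and leave the other things where they are.

Things in the scene. Friction and masses are not known exactly. Their poses are not given: they have to be found in the camera images.
- holder: low fixed oak frame, 34 mm high, round the bin: a rail on the bin's far side (+y) and a bar across the slot's far end. Origin on the base at the slot's mouth, on the line of the bin's side face; x is the way the wedge is driven, y points to the bin, z up. The slot's other side is a fixed oak rail from x = 0 to 90 mm, its face cut to the wedge's taper, 20 to 27 mm away in -y at the mouth, each time elsewhere.
- bin: grey bin 160 x 160 mm, 194 mm high, with a flat press-button lid. It slides only along the holder's y, stiffly (2 N). Origin at the near lower corner of the side face that the wedge bears on (x from 0 to 160 mm, face at y = 0, body to +y). Its y in the holder's frame is 0 to 3 mm at the start and 6 mm when it stands against the far rail.
- wedge: pale wooden wedge, loose, lying in the slot: 130 mm long, 40 mm high, 36 mm thick at the butt, 10 mm at the tip (taper 0.2). Origin on its underside at the middle of the butt face; x points to the tip (the way to drive it), z up. Its +y face is straight, against the bin; its -y face tapered, against the oak rail. At the start its butt stands 84 to 94 mm before the slot's mouth (holder x = 0).
- wedge_butt (a point): middle of the wedge's butt face, 20 mm up: strike here; axes as the wedge's. Tight, it stands 13 to 55 mm before the slot's mouth, each time elsewhere. The wedge moves freely at first, then under 2 to 5 N while it pushes the bin; tight, it holds against a tap of 15 to 20 N. A tap below 10 N proves nothing; one over 35 N is a hard blow.
- hammer: hammer lying on its side, about 0.36 kg: steel head with white plastic faces, 84 mm long and 38 mm in diameter, wooden handle 24 x 24 mm, overall 235 mm. Origin on the underside below the middle of the head. Its x axis runs along the head: the slightly domed striking faces (alike) peak at x = +42 and -42 mm, 19 mm up. The handle runs to -y, to 216 mm from the head's middle; z up as it lies.
- hammer_grip (a point): point on the axis of the hammer's handle, 65 mm from the middle of the head, 19 mm above the base as it lies; axes as the hammer's. Grip here from above, across the handle (along the hammer's x, 24 mm wide).
- milk: white glass milk bottle, 80 mm in diameter, 220 mm high; origin at the centre of its underside. Bystander.
- tin: empty open steel tuna tin, 84 mm in diameter, 36 mm high; origin at the centre of its underside. Bystander.
- peg: green plastic clothes peg lying flat, 74 mm long along x, 14 mm wide, 11 mm high; origin at the centre of its underside. Bystander.
- clearlid: clear plastic lid lying flat, 92 mm in diameter, 8 mm high; origin at the centre of its underside. Bystander.
Mind the look-alikes: they are no part of the job. What is shaped like the hammer but purple is not meant. What is shaped like the wedge but blue is not meant.

How it is judged (in metres and radians):
On the way, in this order (a step that is already met when the one before it is completed fails the run):
1. the hammer, held in the gripper, taps the wedge (contact force between hammer and wedge above 2 N and contact force between hammer and the fingers above 2 N).
2. the hammer is drawn clear of the wedge, which has been driven at least 5 mm (contact force between hammer and wedge below 0.05 N and distance of wedge from where it was at the start of the episode above 0.005 m), for 0.1 s.
3. a firm tap of over 10 N with the bin against the far rail (contact force between hammer and wedge above 10 N and y of bin in the frame of holder above 0.005 m).
At the end, for the whole second after the job is handed in: bin within 1 mm of the far rail; wedge lying flat, at rest and jammed, pressing on the bin with over 5 N; hammer lying flat on the base, at rest, off the wedge (y of bin in the frame of holder above 0.005 m and contact force between wedge and bin above 5 N and linear speed of wedge below 0.005 m/s and angle between wedge's own z axis and vertical below 0.08 rad and contact force between hammer and wedge below 0.05 N and height (world z) of hammer_grip below 0.027 m and angle between the z axis of hammer and the z axis of holder, either way round below 0.15 rad and linear speed of hammer below 0.02 m/s); the robot touches nothing.
It fails at once if the hammer strikes or presses the wedge with over 35 N (contact force between hammer and wedge above 35 N).
It fails at once if the gripper or arm touches the wedge or the bin (contact force between any of the fingers, the arm and wedge above 0.5 N or contact force between any of the fingers, the arm and bin above 0.5 N).
It fails at once if the hammer touches the bin (contact force between hammer and bin above 0.5 N).
It fails at once if a bystander is moved by over 20 mm (distance of any of milk, tin, peg, clearlid from where it was at the start of the episode above 0.02 m).
It also fails if it takes over 51 s, if anything falls off the work surface, if the arm or the gripper's body presses on something with over 40 N, if the wrist force passes 120 N, or if a joint passes its speed limit or range.

## Working session

There is one attempt and no reset: what is moved stays moved. The work goes in short steps, Python scripts to look and compute and a shell command to move; the robot and the scene stay as the last step left them, time stands still between calls to the robot, and variables do not carry over. Pictures are saved under pics/ and viewed, at most 10 in all, crops included, and the job is handed in when it is done.

```bash
mkdir -p pics; cat > h.py <<'E'
import numpy as np,cv2,pickle
from cell import env
def grab(n):
    c=env.read_camera(n); pickle.dump(c,open(n+'.pkl','wb')); return c
def load(n): return pickle.load(open(n+'.pkl','rb'))
def P(c,u,v,z=None):
    "pixel->world; z: intersect with plane height, else depth"
    R=cv2.Rodrigues(np.array(c['rvec'],float))[0]; t=np.array(c['tvec'],float).reshape(3)
    r=np.linalg.inv(c['K'])@[u,v,1.]
    o=-R.T@t; d=R.T@r
    s=c['z_map'][int(round(v)),int(round(u))] if z is None else (z-o[2])/d[2]
    return o+s*d
def save(c,f,box=None,k=1):
    im=c['frame'][...,::-1]
    if box: x0,y0,x1,y1=box; im=im[y0:y1,x0:x1]
    cv2.imwrite('pics/'+f,cv2.resize(im,None,fx=k,fy=k,interpolation=cv2.INTER_CUBIC))
E
python3 - <<'E'
from h import *
for n in('top','scene'):
    c=grab(n); save(c,n+'0.png')
o=env.get_obs(); print(o, env.grip_point_offset)
E
```

```text
{'time_s': 0.1, 'qpos': array([71.7382866 , 18.43431443, -4.01356329, 83.16856448,  1.29464482,
       78.54100687, -3.259443  ]), 'joint_velocities': array([-0.09411073, -0.00950955, -0.06454218, -0.27236292, -0.04927067,
       -0.00831096, -0.03325807]), 'effort': array([-1.27030384e-03, -4.92573810e+01, -4.05707778e-01, -3.13400137e+01,
       -6.39214274e-02,  3.94879316e-02,  5.62568607e-05]), 'tool_pos': array([ 0.21213657, -0.61387848,  0.22157055]), 'tool_rot': array([-1.79901319e+02,  5.78514566e-03,  1.90699458e+01]), 'force': array([ 0.1304042 , -0.84853662,  0.50995211]), 'wrist_torque': array([ 0.0343285 , -0.00280293, -0.01994302]), 'grasp_force': 0.0, 'grip_width': 0.08723390641684618} 0.0187
```

View pics/top0.png

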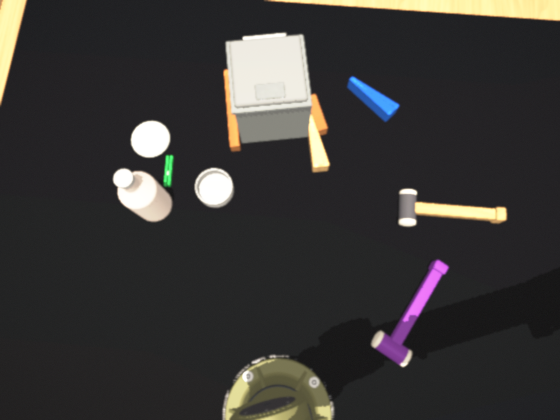

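View pics/scene0.png

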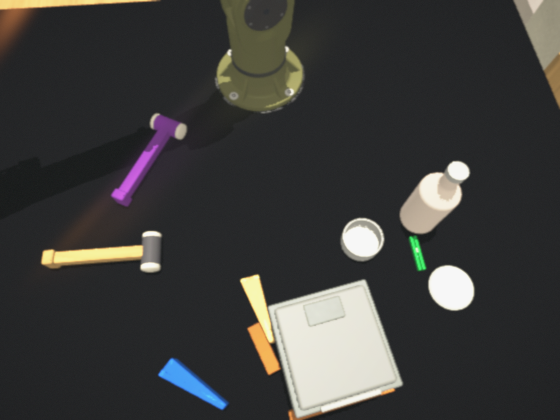

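In the top view the hammer candidates are the wooden one (head 408,207; handle to 505,214) and the purple one (392,348). The wedge candidates are the pale one (318,150) and the blue one (373,98). By the description I choose the wooden hammer and the pale wedge, and check both in a close crop.

```bash
python3 - <<'E'
from h import *
c=load('top'); s=load('scene')
a=cv2.resize(c['frame'][85:235,270:520],None,fx=3,fy=3,interpolation=cv2.INTER_CUBIC)
b=cv2.resize(s['frame'][225:375,35:285],None,fx=3,fy=3,interpolation=cv2.INTER_CUBIC)
cv2.imwrite('pics/crop_top.png',a[...,::-1]);cv2.imwrite('pics/crop_scene.png',b[...,::-1])
for n,u,v in [('base',277,395),('head',408,207),('hand',450,211),('wedge',318,150),('lidTL',230,45),('rail',320,115)]: print(n,P(c,u,v).round(3))
E
```

```text
base [0.064 0.006 0.173]
head [ 0.459 -0.254  0.038]
hand [ 0.459 -0.35   0.031]
wedge [ 0.577 -0.044  0.04 ]
lidTL [0.736 0.161 0.193]
rail [ 0.668 -0.043  0.033]
```

View pics/crop_top.png

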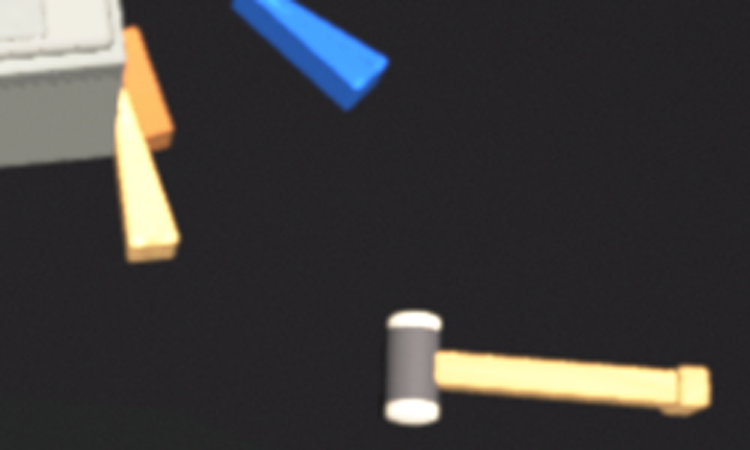

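View pics/crop_scene.png

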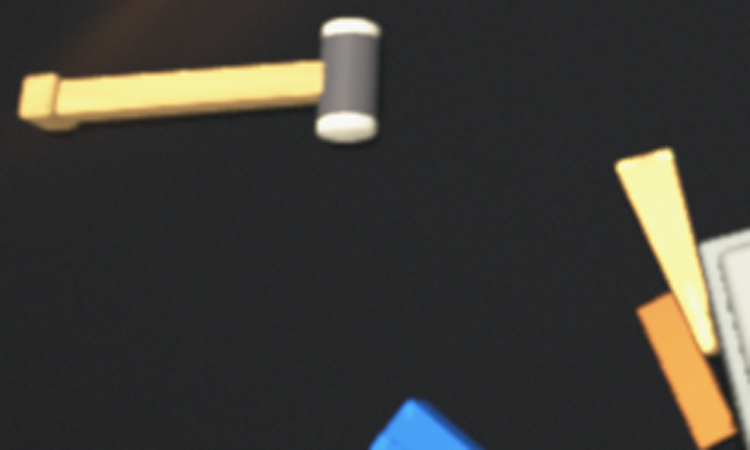

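The crops confirm the wooden hammer with white faces (head centre at crop_top 413,368, handle end at 705,388). They also confirm the pale wedge, with butt top corners at crop_top (128,248),(178,238) and crop_scene (672,150),(617,163).

```bash
python3 - <<'E'
from h import *
c=load('top'); s=load('scene')
T=lambda u,v,z:P(c,270+(u+.5)/3-.5,85+(v+.5)/3-.5,z)[:2].round(4)
S=lambda u,v,z:P(s,35+(u+.5)/3-.5,225+(v+.5)/3-.5,z)[:2].round(4)
print('wedge butt L,R top',T(128,248,.04),T(179,238,.04),'scene',S(673,150,.04),S(616,164,.04))
print('tip', S(718,352,.04),S(705,352,.04))
print('rail near corners top',T(152,138,.034),T(173,130,.034),'scene',S(637,311,.034),S(671,293,.034),'far',S(703,448,.034),S(737,432,.034))
def cloud(c,f):
    h,w=c['z_map'].shape;v,u=np.mgrid[:h,:w];R=cv2.Rodrigues(np.array(c['rvec'],float))[0];t=np.array(c['tvec'],float).reshape(3)
    z=c['z_map'];k=np.linalg.inv(c['K']);r=np.stack([u,v,np.ones_like(u)],-1)@k.T
    p=(r*z[...,None]-t)@R; return p[z>0],c['frame'][z>0]
for n,d in(('top',c),('scene',s)):
    p,f=cloud(d,0)
    lid=p[(p[:,2]>.185)&(p[:,2]<.2)&(p[:,0]>.5)&(p[:,1]>-.1)&(p[:,1]<.25)]
    print(n,'lid',cv2.minAreaRect(lid[:,:2].astype(np.float32)))
    m=(p[:,2]>.006)&(p[:,2]<.06)&(p[:,0]>.36)&(p[:,0]<.53)&(p[:,1]<-.2)&(p[:,1]>-.5)&(f[:,0].astype(int)<f[:,2].astype(int)*6)
    q=p[m]; head=q[q[:,1]>-.278];ha=q[(q[:,1]<-.3)&(q[:,1]>-.42)]
    print('head rect',cv2.minAreaRect(head[:,:2].astype(np.float32)),head[:,2].max())
    top=ha[ha[:,2]>.026]; 
    if len(top): print('handle line',np.polyfit(top[:,1],top[:,0],1),'z',top[:,2].mean(),'n',len(top),'x at -.32',np.polyval(np.polyfit(top[:,1],top[:,0],1),-.32), 'ymin',q[:,1].min())
    w=p[(p[:,2]>.036)&(p[:,2]<.046)&(p[:,0]>.5)&(p[:,0]<.72)&(p[:,1]>-.09)&(p[:,1]<.0)]
    print('wedge rect',cv2.minAreaRect(w[:,:2].astype(np.float32)),cv2.boxPoints(cv2.minAreaRect(w[:,:2].astype(np.float32))).round(3).tolist())
E
```

```text
wedge butt L,R top [ 0.5337 -0.0336] [ 0.5449 -0.0719] scene [ 0.5356 -0.0332] [ 0.5419 -0.0715]
tip [ 0.666  -0.0132] [ 0.6654 -0.0213]
rail near corners top [ 0.6275 -0.0465] [ 0.6356 -0.0625] scene [ 0.6364 -0.0629] [ 0.6271 -0.0406] far [ 0.7207 -0.0268] [ 0.7134 -0.0052]
top lid ((0.6900688409805298, 0.08075109869241714), (0.16145901381969452, 0.15649649500846863), 9.466313362121582)
head rect ((0.4601503908634186, -0.25631433725357056), (0.04350249469280243, 0.08104060590267181), 88.29447937011719) 0.0425767284445013
handle line [0.00568062 0.46291271] z 0.030482090677968095 n 552 x at -.32 0.46109491436609595 ymin -0.4712828963258706
wedge rect ((0.6252294182777405, -0.029462803155183792), (0.18182170391082764, 0.05776233226060867), 7.289262294769287) [[0.531000018119812, -0.012000000104308128], [0.5389999747276306, -0.07000000029802322], [0.718999981880188, -0.04699999839067459], [0.7120000123977661, 0.010999999940395355]]
scene lid ((0.6904325485229492, 0.07832413166761398), (0.1589713841676712, 0.1500302106142044), 10.56851577758789)
head rect ((0.4642203152179718, -0.2582423985004425), (0.03957829251885414, 0.08048385381698608), 88.8348388671875) 0.0418115736833241
handle line [0.00354687 0.46378594] z 0.030537565438242337 n 663 x at -.32 0.4626509444100224 ymin -0.4729914527784653
wedge rect ((0.6309483647346497, -0.03902149200439453), (0.18873897194862366, 0.042085547000169754), 11.525708198547363) [[0.5339999794960022, -0.03700000047683716], [0.5429999828338623, -0.07800000160932541], [0.7279999852180481, -0.04100000113248825], [0.718999981880188, 0.0]]
```

```bash
cat > plan.py <<'E'
# usage: plan.py x y z yaw n : rows from the measured pose
import sys,numpy as np
from scipy.spatial.transform import Rotation as Ro
from cell import env
o=env.get_obs(); p=np.array(o['tool_pos']);R=Ro.from_euler('xyz',o['tool_rot'],degrees=True)
x,y,z,yaw=map(float,sys.argv[1:5]);n=int(sys.argv[5]);q=np.array([x,y,z]);T=Ro.from_euler('xyz',[180,0,yaw],degrees=True)
rv=(R.inv()*T).as_rotvec()
print('now',p.round(4),np.round(o['tool_rot'],2),'t',round(o['time_s'],2))
for i in range(n):
    Ri=R*Ro.from_rotvec(rv*i/n)
    print((Ri.inv().apply((q-p)/n)/.08).round(3).tolist(),(rv/n/np.pi).round(4).tolist())
E
python3 plan.py .462 -.318 .12 90.4 10
```

```text
now [ 0.2121 -0.6139  0.2216] [-1.799e+02  1.000e-02  1.907e+01] t 0.1
[0.416, -0.247, 0.127] [-0.0, -0.0, -0.0396]
[0.444, -0.194, 0.127] [-0.0, -0.0, -0.0396]
[0.464, -0.137, 0.127] [-0.0, -0.0, -0.0396]
[0.478, -0.078, 0.127] [-0.0, -0.0, -0.0396]
[0.484, -0.019, 0.127] [-0.0, -0.0, -0.0396]
[0.482, 0.042, 0.127] [-0.0, -0.0, -0.0396]
[0.473, 0.101, 0.127] [-0.0, -0.0, -0.0396]
[0.457, 0.159, 0.127] [-0.0, -0.0, -0.0396]
[0.434, 0.215, 0.127] [-0.0, -0.0, -0.0396]
[0.404, 0.267, 0.127] [-0.0, -0.0, -0.0396]
```

```bash
python3 -m creep '{"translation":[[0.416,-0.247,0.127],[0.444,-0.194,0.127],[0.464,-0.137,0.127],[0.478,-0.078,0.127],[0.484,-0.019,0.127]],"turn":[[0,0,-0.0396],[0,0,-0.0396],[0,0,-0.0396],[0,0,-0.0396],[0,0,-0.0396]],"grip":[1,1,1,1,1]}' 60
python3 -m creep '{"translation":[[0.482,0.042,0.127],[0.473,0.101,0.127],[0.457,0.159,0.127],[0.434,0.215,0.127],[0.404,0.267,0.127]],"turn":[[0,0,-0.0396],[0,0,-0.0396],[0,0,-0.0396],[0,0,-0.0396],[0,0,-0.0396]],"grip":[1,1,1,1,1]}'
python3 -m creep '{"translation":[[0,0,0],[0,0,0]],"turn":[[0,0,0],[0,0,0]],"grip":[1,1]}'
python3 plan.py .462 -.318 .005 90.4 3
```

```text
time_s: 0.72
tool_pos: [0.3379, -0.4652, 0.171]
tool_rot: [-180.0, -0.0, 54.9]
force: [0.3, -0.4, 0.5]
grip_width: 0.0871
grasp_force: 0.0
time_s: 1.35
tool_pos: [0.4629, -0.3176, 0.1203]
tool_rot: [-180.0, -0.0, 90.6]
force: [-0.1, -0.3, -0.2]
grip_width: 0.0872
grasp_force: 0.0
time_s: 1.6
tool_pos: [0.4618, -0.3193, 0.1207]
tool_rot: [-179.9, 0.0, 90.3]
force: [-0.1, -0.2, -0.8]
grip_width: 0.0869
grasp_force: 0.0
now [ 0.4618 -0.3193  0.1207] [-1.7995e+02  2.0000e-02  9.0290e+01] t 1.6
[0.005, 0.001, 0.482] [-0.0001, 0.0, -0.0002]
[0.005, 0.001, 0.482] [-0.0001, 0.0, -0.0002]
[0.005, 0.001, 0.482] [-0.0001, 0.0, -0.0002]
```

```bash
python3 -m creep '{"translation":[[0,0,0.48],[0,0,0.48],[0,0,0.40],[0,0,0.08],[0,0,0]],"turn":[[0,0,0],[0,0,0],[0,0,0],[0,0,0],[0,0,0]],"grip":[1,1,1,1,1]}' 60
python3 -m creep '{"translation":[[0,0,0],[0,0,0],[0,0,0],[0,0,0],[0,0,0]],"turn":[[0,0,0],[0,0,0],[0,0,0],[0,0,0],[0,0,0]],"grip":[0.2,0.2,0.2,0.2,0.2]}' 60
python3 -m creep '{"translation":[[0,0,0],[0,0,0],[0,0,0],[0,0,0],[0,0,0]],"turn":[[0,0,0],[0,0,0],[0,0,0],[0,0,0],[0,0,0]],"grip":[0.1,0.1,0.1,0.1,0.1]}' 60
```

```text
time_s: 2.22
tool_pos: [0.4622, -0.3197, 0.0063]
tool_rot: [180.0, 0.0, 90.3]
force: [-0.0, -0.3, 0.3]
grip_width: 0.0869
grasp_force: 0.0
time_s: 2.85
tool_pos: [0.4625, -0.3187, 0.0058]
tool_rot: [180.0, 0.0, 90.4]
force: [-0.2, 0.3, -0.2]
grip_width: 0.0451
grasp_force: 0.0
time_s: 3.48
tool_pos: [0.4623, -0.3187, 0.0057]
tool_rot: [-180.0, -0.0, 90.3]
force: [-0.2, -0.8, -0.4]
grip_width: 0.024
grasp_force: 60.0
```

```bash
python3 -m creep '{"translation":[[0,0,-0.125],[0,0,-0.125],[0,0,0]],"turn":[[0,0,0],[0,0,0],[0,0,0]],"grip":[0.1,0.1,0.1]}' 60
python3 plan.py .4834 -.1254 .013 100 5
```

```text
time_s: 3.85
tool_pos: [0.4633, -0.3192, 0.027]
tool_rot: [179.9, 0.1, 90.4]
force: [-0.2, -0.5, -3.8]
grip_width: 0.0234
grasp_force: 60.0
now [ 0.4633 -0.3192  0.027 ] [1.7989e+02 9.0000e-02 9.0350e+01] t 3.85
[0.484, 0.053, 0.034] [0.0001, 0.0001, -0.0107]
[0.482, 0.069, 0.034] [0.0001, 0.0001, -0.0107]
[0.48, 0.086, 0.035] [0.0001, 0.0001, -0.0107]
[0.476, 0.102, 0.035] [0.0001, 0.0001, -0.0107]
[0.473, 0.118, 0.035] [0.0001, 0.0001, -0.0107]
```

```bash
python3 -m creep '{"translation":[[0.484,0.053,0.034],[0.482,0.069,0.034],[0.48,0.086,0.035],[0.476,0.102,0.035],[0.473,0.118,0.035]],"turn":[[0,0,-0.0107],[0,0,-0.0107],[0,0,-0.0107],[0,0,-0.0107],[0,0,-0.0107]],"grip":[0.1,0.1,0.1,0.1,0.1]}' 60
python3 -m creep '{"translation":[[0,0,0],[0,0,0]],"turn":[[0,0,0],[0,0,0]],"grip":[0.1,0.1]}' 60
python3 - <<'E'
from h import *
c=grab('top'); s=grab('scene')
a=cv2.resize(c['frame'][110:260,250:400],None,fx=4,fy=4,interpolation=cv2.INTER_CUBIC)
b=cv2.resize(s['frame'][190:340,150:300],None,fx=4,fy=4,interpolation=cv2.INTER_CUBIC)
cv2.imwrite('pics/pre.png',cv2.resize(np.hstack([a,b]),(800,400))[...,::-1])
E
```

```text
time_s: 4.47
tool_pos: [0.4826, -0.1237, 0.0119]
tool_rot: [180.0, 0.0, 100.0]
force: [0.4, -0.3, -4.0]
grip_width: 0.0235
grasp_force: 60.0
time_s: 4.72
tool_pos: [0.4825, -0.1255, 0.0119]
tool_rot: [-180.0, 0.0, 100.0]
force: [0.8, -0.8, -4.0]
grip_width: 0.0236
grasp_force: 60.0
```

View pics/pre.png

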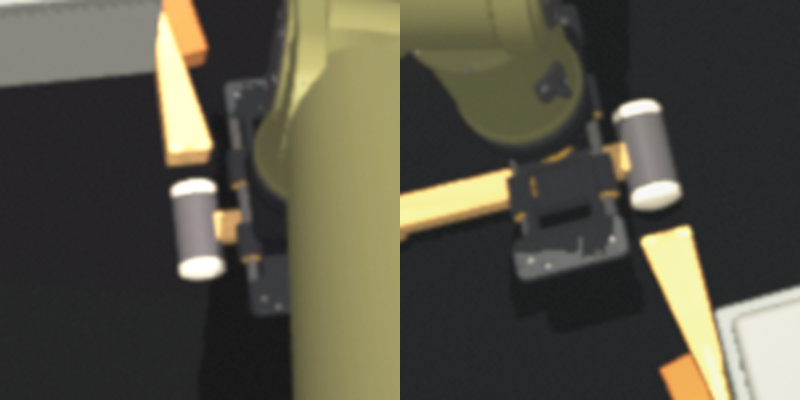

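The picture shows the head just before the butt, in line with it: top head axis (202,278)->(192,181), butt at (167..211,160); scene head axis (638,103)->(658,207), butt corners (642,241),(691,229). I work out the offset.

```bash
python3 - <<'E'
from h import *
c=load('top'); s=load('scene');k=8/3
T=lambda x,y,z:P(c,250+x/k-.4,110+y/k-.4,z)[:2]
S=lambda x,y,z:P(s,150+(x-400)/k-.4,190+y/k-.4,z)[:2]
a=np.radians(9.7);d=np.array([np.cos(a),np.sin(a)]);n=np.array([-d[1],d[0]])
for nm,b,h0,h1 in (('top',(T(166,165,.04),T(211,159,.04)),T(202,277,.021),T(193,182,.021)),('scene',(S(691,229,.04),S(642,241,.04)),S(639,107,.026),S(657,205,.026))):
    m=(b[0]+b[1])/2
    print(nm,'butt',m.round(4),'width',np.linalg.norm(b[0]-b[1]).round(4),'head axis deg',np.degrees(np.arctan2(*(h1-h0)[::-1])).round(1),'len',np.linalg.norm(h1-h0).round(4),'gap',((m-h1)@d).round(4),'lat of butt rel head',((m-h1)@n).round(4))
E
```

```text
top butt [ 0.528  -0.0522] width 0.0391 head axis deg 8.7 len 0.0848 gap 0.0126 lat of butt rel head 0.0041
scene butt [ 0.5402 -0.0524] width 0.0375 head axis deg 7.2 len 0.0818 gap 0.0279 lat of butt rel head 0.0022
```

```bash
python3 -m creep '{"translation":[[0.045,0,0.035],[0,0.1,0],[0,0.05,0],[0,0.04,0],[0,0.04,0]],"turn":[[0,0,0],[0,0,0],[0,0,0],[0,0,0],[0,0,0]],"grip":[0.1,0.1,0.1,0.1,0.1]}' 60
python3 -m creep '{"translation":[[0,0.04,0],[0,0.04,0],[0,0.04,0]],"turn":[[0,0,0],[0,0,0],[0,0,0]],"grip":[0.1,0.1,0.1]}'
python3 -m creep '{"translation":[[0,0.04,0],[0,0.04,0]],"turn":[[0,0,0],[0,0,0]],"grip":[0.1,0.1]}'
python3 -m creep '{"translation":[[0,0.04,0],[0,0.04,0]],"turn":[[0,0,0],[0,0,0]],"grip":[0.1,0.1]}'
```

```text
time_s: 5.45
tool_pos: [0.5003, -0.1181, 0.0091]
tool_rot: [-180.0, 0.0, 100.0]
force: [-0.0, -0.7, -4.1]
grip_width: 0.0236
grasp_force: 60.0
time_s: 5.82
tool_pos: [0.5095, -0.1165, 0.0091]
tool_rot: [-180.0, 0.0, 100.0]
force: [-0.5, -0.7, -3.3]
grip_width: 0.0237
grasp_force: 60.0
time_s: 6.08
tool_pos: [0.516, -0.1154, 0.0091]
tool_rot: [-180.0, 0.0, 100.0]
force: [-0.3, -0.2, -4.5]
grip_width: 0.0234
grasp_force: 60.0
time_s: 6.32
tool_pos: [0.5223, -0.1143, 0.0091]
tool_rot: [-180.0, 0.0, 100.0]
force: [-0.4, 0.0, -2.9]
grip_width: 0.0234
grasp_force: 60.0
```

```bash
for i in 1; do python3 -m creep '{"translation":[[0,0.03,0],[0,0.03,0],[0,0.03,0]],"turn":[[0,0,0],[0,0,0],[0,0,0]],"grip":[0.1,0.1,0.1]}'; done
python3 - <<'E'
from h import *
c=grab('top'); s=grab('scene')
a=cv2.resize(c['frame'][90:240,250:400],None,fx=4,fy=4,interpolation=cv2.INTER_CUBIC)
b=cv2.resize(s['frame'][210:360,150:300],None,fx=4,fy=4,interpolation=cv2.INTER_CUBIC)
cv2.imwrite('pics/mid.png',cv2.resize(np.hstack([a,b]),(800,400))[...,::-1])
E
```

```text
time_s: 6.7
tool_pos: [0.5281, -0.1128, 0.0086]
tool_rot: [-179.8, -0.0, 100.0]
force: [-4.3, 0.1, -3.0]
grip_width: 0.0239
grasp_force: 60.0
```

View pics/mid.png

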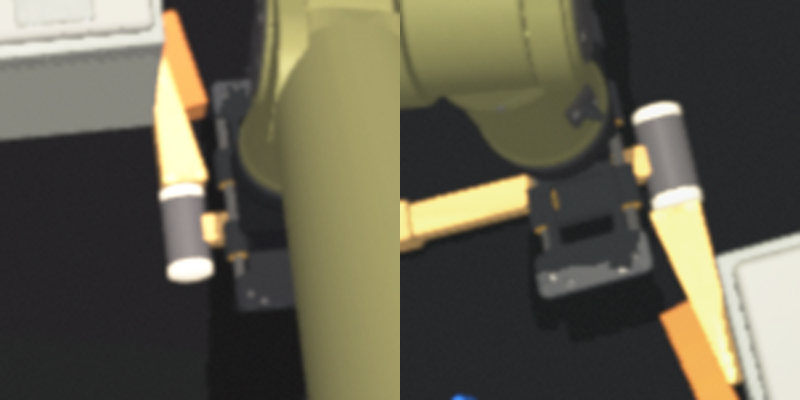

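The head now bears squarely on the butt (top 185,187; scene 670,200), and the force has risen to 4.3 N, so the bin is being pushed. I continue in small steps.

```bash
python3 -m creep '{"translation":[[0,0.02,0],[0,0.02,0]],"turn":[[0,0,0],[0,0,0]],"grip":[0.1,0.1]}'
python3 -m creep '{"translation":[[0,-0.06,0],[0,-0.15,0],[0,-0.05,0]],"turn":[[0,0,0],[0,0,0],[0,0,0]],"grip":[0.1,0.1,0.1]}'

```

```text
time_s: 7.05
tool_pos: [0.5322, -0.1125, 0.0089]
tool_rot: [-180.0, -0.0, 100.0]
force: [-4.2, 1.3, -3.2]
grip_width: 0.0234
grasp_force: 60.0
time_s: 7.42
tool_pos: [0.5112, -0.1168, 0.0093]
tool_rot: [180.0, 0.0, 99.9]
force: [0.1, 0.0, -3.6]
grip_width: 0.0233
grasp_force: 60.0
```

```bash
python3 -m creep '{"translation":[[0,0.1,0],[0,0.1,0],[0,0.04,0],[0,0.02,0],[0,0.02,0]],"turn":[[0,0,0],[0,0,0],[0,0,0],[0,0,0],[0,0,0]],"grip":[0.1,0.1,0.1,0.1,0.1]}'
python3 -m creep '{"translation":[[0,0.02,0],[0,0.02,0]],"turn":[[0,0,0],[0,0,0]],"grip":[0.1,0.1]}'
python3 -m creep '{"translation":[[0,0.02,0],[0,0.02,0]],"turn":[[0,0,0],[0,0,0]],"grip":[0.1,0.1]}'
```

```text
time_s: 8.05
tool_pos: [0.5327, -0.1122, 0.0086]
tool_rot: [-179.8, -0.0, 100.0]
force: [-4.0, 0.8, -2.6]
grip_width: 0.0237
grasp_force: 60.0
time_s: 8.3
tool_pos: [0.5361, -0.1112, 0.0086]
tool_rot: [-179.9, -0.0, 100.0]
force: [-3.4, 0.5, -2.9]
grip_width: 0.0235
grasp_force: 60.0
time_s: 8.55
tool_pos: [0.5402, -0.111, 0.0089]
tool_rot: [-180.0, -0.0, 100.0]
force: [-3.9, 0.9, -2.8]
grip_width: 0.0234
grasp_force: 60.0
```

```bash
for k in 1; do python3 -m creep '{"translation":[[0,0.02,0],[0,0.015,0]],"turn":[[0,0,0],[0,0,0]],"grip":[0.1,0.1]}'; done
python3 -m creep '{"translation":[[0,0.02,0],[0,0.015,0]],"turn":[[0,0,0],[0,0,0]],"grip":[0.1,0.1]}'
```

```text
time_s: 8.8
tool_pos: [0.5431, -0.1106, 0.0091]
tool_rot: [-180.0, 0.0, 100.0]
force: [-3.2, 0.6, -3.7]
grip_width: 0.0235
grasp_force: 60.0
time_s: 9.05
tool_pos: [0.5459, -0.1101, 0.0091]
tool_rot: [180.0, 0.0, 100.0]
force: [-4.5, 0.8, -4.7]
grip_width: 0.0234
grasp_force: 60.0
```

```bash
python3 -m creep '{"translation":[[0,0.015,0]],"turn":[[0,0,0]],"grip":[0.1]}'
python3 -m creep '{"translation":[[0,0.015,0]],"turn":[[0,0,0]],"grip":[0.1]}'
```

```text
time_s: 9.18
tool_pos: [0.547, -0.1099, 0.0091]
tool_rot: [-180.0, 0.0, 100.0]
force: [-4.5, 0.1, -4.0]
grip_width: 0.0235
grasp_force: 60.0
time_s: 9.3
tool_pos: [0.5482, -0.1097, 0.0091]
tool_rot: [-180.0, 0.0, 100.0]
force: [-3.6, 0.8, -4.0]
grip_width: 0.0237
grasp_force: 60.0
```

```bash
for k in 1; do python3 -m creep '{"translation":[[0,0.015,0],[0,0.015,0]],"turn":[[0,0,0],[0,0,0]],"grip":[0.1,0.1]}'; done
python3 -m creep '{"translation":[[0,0.015,0]],"turn":[[0,0,0]],"grip":[0.1]}'
python3 -m creep '{"translation":[[0,0.015,0]],"turn":[[0,0,0]],"grip":[0.1]}'
```

```text
time_s: 9.55
tool_pos: [0.5505, -0.1093, 0.0091]
tool_rot: [-180.0, 0.0, 100.0]
force: [-3.8, 0.6, -3.9]
grip_width: 0.0236
grasp_force: 60.0
time_s: 9.68
tool_pos: [0.5508, -0.1094, 0.0089]
tool_rot: [-179.9, 0.0, 100.0]
force: [-7.3, 1.2, -1.5]
grip_width: 0.0235
grasp_force: 60.1
time_s: 9.8
tool_pos: [0.551, -0.1094, 0.0088]
tool_rot: [-179.8, 0.0, 100.0]
force: [-10.1, -0.8, -0.4]
grip_width: 0.0234
grasp_force: 60.1
```

```bash
python3 -m creep '{"translation":[[0,0.015,0],[0,0.015,0]],"turn":[[0,0,0],[0,0,0]],"grip":[0.1,0.1]}'
python3 -m creep '{"translation":[[0,0.01,0],[0,0,0]],"turn":[[0,0,0],[0,0,0]],"grip":[0.1,0.1]}'
```

```text
time_s: 10.05
tool_pos: [0.5513, -0.1097, 0.0083]
tool_rot: [-179.5, 0.0, 100.0]
force: [-14.2, -1.9, 1.8]
grip_width: 0.0236
grasp_force: 60.3
time_s: 10.3
tool_pos: [0.5513, -0.1097, 0.008]
tool_rot: [-179.4, 0.0, 100.0]
force: [-13.9, -0.9, 3.0]
grip_width: 0.0237
grasp_force: 60.3
```

```bash
python3 -m creep '{"translation":[[0,-0.06,0],[0,-0.12,0],[0,-0.12,0],[0,0,0]],"turn":[[0,0,0],[0,0,0],[0,0,0],[0,0,0]],"grip":[0.1,0.1,0.1,0.1]}'
python3 -m creep '{"translation":[[0,0.10,0],[0,0.08,0],[0,0.03,0],[0,0.02,0],[0,0.02,0]],"turn":[[0,0,0],[0,0,0],[0,0,0],[0,0,0],[0,0,0]],"grip":[0.1,0.1,0.1,0.1,0.1]}'
python3 -m creep '{"translation":[[0,0.02,0],[0,0.02,0],[0,0.01,0]],"turn":[[0,0,0],[0,0,0],[0,0,0]],"grip":[0.1,0.1,0.1]}'
```

```text
time_s: 10.8
tool_pos: [0.5322, -0.1131, 0.0094]
tool_rot: [180.0, 0.1, 99.9]
force: [0.3, -0.4, -3.8]
grip_width: 0.0234
grasp_force: 60.0
time_s: 11.42
tool_pos: [0.5506, -0.1092, 0.0085]
tool_rot: [-179.8, -0.0, 100.0]
force: [-5.3, -1.1, -1.1]
grip_width: 0.0234
grasp_force: 60.0
time_s: 11.8
tool_pos: [0.551, -0.1094, 0.0076]
tool_rot: [-179.4, -0.0, 100.0]
force: [-12.0, -2.1, 0.9]
grip_width: 0.0231
grasp_force: 60.2
```

```bash
python3 -m creep '{"translation":[[0,0.015,0],[0,0.01,0]],"turn":[[0,0,0],[0,0,0]],"grip":[0.1,0.1]}'
python3 -m creep '{"translation":[[0,0.012,0],[0,0,0]],"turn":[[0,0,0],[0,0,0]],"grip":[0.1,0.1]}'
```

```text
time_s: 12.05
tool_pos: [0.5513, -0.1094, 0.0072]
tool_rot: [-179.2, -0.0, 100.0]
force: [-14.7, -3.0, 2.9]
grip_width: 0.0236
grasp_force: 60.3
time_s: 12.3
tool_pos: [0.5514, -0.1094, 0.0069]
tool_rot: [-179.1, -0.0, 100.1]
force: [-15.7, -2.1, 2.9]
grip_width: 0.0234
grasp_force: 60.3
```

```bash
python3 -m creep '{"translation":[[0,-0.06,0],[0,-0.2,0],[0,-0.4,-0.05],[0,-0.3,0],[-0.3,-0.1,0]],"turn":[[0,0,0],[0,0,0],[0,0,0],[0,0,0],[0,0,0]],"grip":[0.1,0.1,0.1,0.1,0.1]}'
python3 -m creep '{"translation":[[-0.4,0,0],[-0.4,0,0],[-0.2,0,0],[0,0,0],[0,0,0]],"turn":[[0,0,0],[0,0,0],[0,0,0],[0,0,0],[0,0,0]],"grip":[0.1,0.1,0.1,0.1,0.1]}'
python3 - <<'E'
from h import *
c=grab('top'); s=grab('scene')
a=cv2.resize(c['frame'][50:290,250:490],(400,400),interpolation=cv2.INTER_CUBIC)
b=cv2.resize(s['frame'][180:420,90:330],(400,400),interpolation=cv2.INTER_CUBIC)
cv2.imwrite('pics/after.png',np.hstack([a,b])[...,::-1])
E
```

```text
time_s: 12.92
tool_pos: [0.478, -0.145, 0.0133]
tool_rot: [-180.0, 0.0, 100.1]
force: [0.4, -0.3, -3.7]
grip_width: 0.0237
grasp_force: 60.0
time_s: 13.55
tool_pos: [0.4934, -0.2231, 0.013]
tool_rot: [-180.0, -0.1, 100.1]
force: [0.1, -0.5, -3.4]
grip_width: 0.0234
grasp_force: 60.0
```

View pics/after.png

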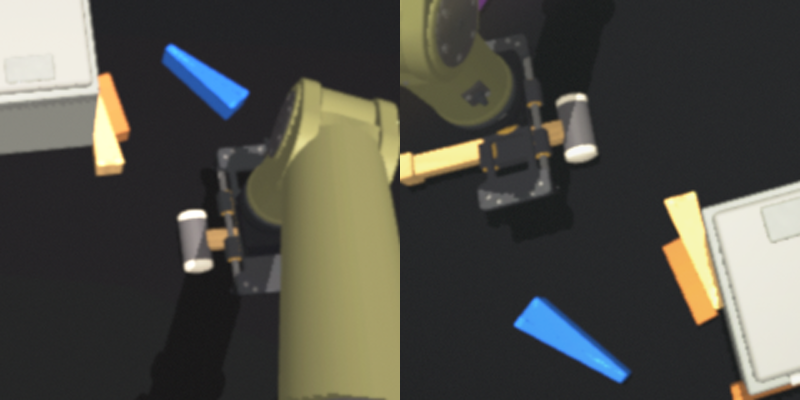

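The wedge sits deep in the slot (top 108,150; scene 690,240) and the hammer is well clear of it. I lower it.

```bash
python3 -m creep '{"translation":[[0,0,0.04],[0,0,0.03],[0,0,0.015],[0,0,0],[0,0,0]],"turn":[[0,0,0],[0,0,0],[0,0,0],[0,0,0],[0,0,0]],"grip":[0.1,0.1,0.1,0.1,0.1]}' 60
```

```text
time_s: 14.28
tool_pos: [0.4935, -0.225, 0.0064]
tool_rot: [180.0, 0.0, 100.0]
force: [0.6, -0.5, -4.4]
grip_width: 0.0238
grasp_force: 60.0
```

```bash
python3 -m creep '{"translation":[[0,0,0.012],[0,0,0.012],[0,0,0]],"turn":[[0,0,0],[0,0,0],[0,0,0]],"grip":[0.1,0.1,0.1]}' 60
```

```text
time_s: 14.65
tool_pos: [0.4936, -0.2251, 0.0057]
tool_rot: [-180.0, 0.0, 100.0]
force: [-2.9, 1.7, 5.8]
grip_width: 0.0232
grasp_force: 60.0
```

Contact with the base. I open and retreat.

```bash
python3 -m creep '{"translation":[[0,0,0],[0,0,0],[0,0,0],[0,0,0],[0,0,0]],"turn":[[0,0,0],[0,0,0],[0,0,0],[0,0,0],[0,0,0]],"grip":[0.4,0.8,1,1,1]}' 20
python3 -m creep '{"translation":[[0,0,0],[0,0,0],[0,0,0],[0,0,0],[0,0,0]],"turn":[[0,0,0],[0,0,0],[0,0,0],[0,0,0],[0,0,0]],"grip":[1,1,1,1,1]}'
python3 -m creep '{"translation":[[0,0,-0.2],[0,0,-0.4],[0,0,-0.5],[0,0,-0.5],[0,0,-0.3]],"turn":[[0,0,0],[0,0,0],[0,0,0],[0,0,0],[0,0,0]],"grip":[1,1,1,1,1]}'
python3 -m creep '{"translation":[[-0.6,0,-0.2],[-0.6,0,0],[-0.6,0,0],[-0.4,0,0],[0,0,0]],"turn":[[0,0,0],[0,0,0],[0,0,0],[0,0,0],[0,0,0]],"grip":[1,1,1,1,1]}'
python3 -m creep '{"translation":[[-0.5,0,0],[-0.3,0,0],[0,0,0],[0,0,0]],"turn":[[0,0,0],[0,0,0],[0,0,0],[0,0,0]],"grip":[1,1,1,1]}'
python3 - <<'E'
from h import *
c=grab('top'); s=grab('scene')
a=cv2.resize(c['frame'][20:290,110:510],(400,270));b=cv2.resize(s['frame'][150:420,90:490],(400,270))
cv2.imwrite('pics/end.png',np.hstack([a,b])[...,::-1])
E
```

```text
time_s: 15.28
tool_pos: [0.4934, -0.2249, 0.0043]
tool_rot: [-180.0, 0.0, 100.0]
force: [0.1, 0.0, 0.5]
grip_width: 0.0656
grasp_force: 0.0
time_s: 15.9
tool_pos: [0.4934, -0.2249, 0.0044]
tool_rot: [-180.0, 0.0, 100.0]
force: [-0.9, 0.3, 0.9]
grip_width: 0.0867
grasp_force: 0.0
time_s: 16.52
tool_pos: [0.4946, -0.2252, 0.16]
tool_rot: [179.8, 0.2, 100.0]
force: [-0.4, -1.0, -0.3]
grip_width: 0.087
grasp_force: 0.0
time_s: 17.15
tool_pos: [0.523, -0.4016, 0.1728]
tool_rot: [180.0, 0.1, 99.7]
force: [0.3, 1.2, -0.3]
grip_width: 0.0872
grasp_force: 0.0
time_s: 17.65
tool_pos: [0.5357, -0.459, 0.173]
tool_rot: [180.0, -0.1, 100.1]
force: [-0.8, 0.0, 0.3]
grip_width: 0.087
grasp_force: 0.0
```

View pics/end.png

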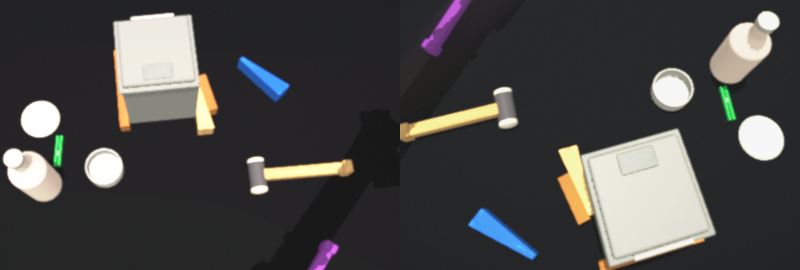

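The hammer lies flat at (top 258,173), clear of the wedge in its slot (205,110), and the bystanders are in place. I hand in.

```bash
python3 -c "
from cell import env
print(env.sign_off())"
```

```text
the job is handed in; nothing more can be done
None
```

I drove the wedge tight with three taps, drawing the hammer clear between them; the last reached about 16 N and did not move it. I then laid the hammer flat on the base off the wedge and handed the job in at about 18 s; no verdict came back.

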